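# Clamp the retaining bar over the bottles of a tilted reagent rack

### The arm

A 6-joint arm with a two-finger parallel gripper is mounted at the origin on the work surface. World frame = base frame: x ahead of the robot, y to its left, z up, the work surface at z = 0. Lengths are in m, angles in rad, forces in N, time in s.
With the tool pointing down it reaches from about 0.35 to 0.875 m from the base axis. Payload 4.2 kg.
Tool frame: the origin (TCP) lies on the centre line of the jaws, within the pads' length; the fingertips stand 22 mm ahead of it and the grasp point (between the pads) lies 3 mm ahead of it; z points along the fingers, x is the direction in which the jaws open and shut, and the axes are right-handed (so a half turn about z gives the same grasp; the last joint's range is limited). The gripper opens to 85 mm and grips with 20 to 120 N. Pads are 22 mm wide; open, the fingers measure 114 mm over their backs; the gripper's body (76 mm by 85 mm) begins 54 mm behind the grasp point. The pads swing forward as they close: fully open they stand 13 mm farther back than shut.
Start: joints at [1.393, 0.385, 0.008, 0, -1.194, -0.259], TCP at [0.264, 0.566, 0.228] pointing down, gripper open.
Joint ranges: [-3.14, 3.14], [-1.21, 2.06], [-1.07, 1.41], [-3.16, 2.05], [-2.99, -0.16], [-3.1, 3.1]. Speed limits (rad/s): [2.79, 2.79, 3.14, 3.14, 3.14, 3.14].

### API

Orientations are given as a unit quaternion [w, x, y, z].
In Python, from bench import bot gives the robot as it stands.
- The arm moves only by the tool step_arm, never from a script. Its argument "plan" is text: rows parted by semicolons, each of 4 numbers parted by spaces: the shift along the tool's x, y, z in m, then the turn about the tool's z in rad. A call has 1 to 5 rows; each row is the pose to reach, as a shift and turn from the pose commanded when the call began, along the tool's axes at that moment; what a row does not reach only later rows make up. A row lasts 1/8 s, in which the tool goes at most 62.5 mm and 10.7 degrees, less where a joint would pass 70% of its speed; a pose out of reach is approached as far as the arm can. A call with a gripper value outside its range is refused whole. "jaw" is the opening in per cent of the stroke, from 0 (shut) to 100 (fully open), set as the call begins (left out, the last holds). The fingers move at their own pace and stop on an object; "grip_force" is the grip in N (left out, the last holds). Time passes only in rows, so rows that repeat a pose let the fingers close. It gives the time, the measured TCP pose, the force and the opening at its end, in the units of the state.
- bot.sense(): the state, without advancing time (a new reading comes with each control period).
- bot.read_camera(name): name is "side" or "top"; returns a dict with "frame" (384x512x3 uint8, red, green, blue), "fx", "fy", "cx", "cy" (pixels), "k1" (the pictures are not rectified: a ray, as slopes to the right and down, at radius r is drawn at 1 + k1 r^2 times it, then the intrinsics apply), "origin" and "rotation" of the camera in the world. Camera axes: x right, y down, z forward; pixel columns grow to the right and rows downward; lengths in m; the calibration is good to about 2 mm. A picture is of the moment at which its call begins. There is no depth.
- bot.close_job(): hands the job in, once; it reports no verdict.
The state is a dict: "time_s": time; "joint_positions": joint angles; "joint_vel": joint speeds; "effort": joint torques, N m; "eef_pos": TCP position; "tcp_rot": TCP orientation; "contact_force": force on the tool from outside, world axes, zero at the start; "ft_torque": the same for the moment, N m; "width": opening from 0.0 (shut) to 1.0 (fully open).
Only numpy, scipy, OpenCV 4.12 (cv2) and the standard library are available. Lean on these libraries where they do the work, as an engineer would, in place of code of your own. Each camera call takes 0.05 s, during which the arm holds its last target.

### The job

Take the longer of the two aluminium bars by its grip block and lay it, centred, across the two cheeks of the tilted reagent rack, over the bottles. Press it down against the sprung pads and, keeping it pressed, slide it downhill under the two hooks until it is fully home against their stops, so that it stays clamped there when you let go. Leave the shorter bar and everything else on the bench where it is.

Things in the scene. Friction and masses are not known exactly. Their poses are not given: they have to be found in the camera images.
- long_bar: The longer bar, the one to use: aluminium bar 190 mm long (y), 26 wide (x), 12 thick (z), flat on the bench; origin at the centre of its underside. On the middle of its top a grey grip block 18 mm wide (x), 44 long (y), reaching 12 to 48 mm above the underside. Same either way round. 
- short_bar: The shorter bar, to be left alone: aluminium bar 120 mm long (y), 26 wide (x), 12 thick (z), flat on the bench; origin at the centre of its underside. On the middle of its top a grey grip block 18 mm wide (x), 44 long (y), reaching 12 to 48 mm above the underside. Same either way round. It is too short to span the cheeks.
- stand: White fixed stand of the rack on the bench: base 150 x 250 x 12 mm, an upright 8 mm thick and 85 mm tall at each y end. Origin at the centre of its underside, y along the rack; x points away from the robot (up the tray's slope).
- tray: Grey tray of the rack, 130 x 222 x 8 mm, origin at the centre of its underside, 60 mm above the bench. Locked at a slope of 22 to 30 degrees, facing the robot: x points uphill (away from the robot), y along the rack, z square out of the tray. Three white bottles stand fixed in it in a row along y, tops at z = 78 mm. Two aluminium cheeks, 20 mm thick in y, stand at y = +80 and -80 mm.
- ledge (a point): Point on the tray (same axes) at x = 0, y = 0, z = 85 mm: midway between the ledges that top the two cheeks, at their height. Along each ledge lies a sprung grey pad whose top stands 7 mm above the ledge and can be pressed down level with it (2 N at first, 12 N for both fully down). At the uphill end of each ledge, x = +28 mm, is a wall 16 mm tall.
- hooks (a point): Point on the tray (same axes) at x = -28, y = 0, z = 100 mm: on the line through the two hooks, where the downhill stops meet the undersides of the lips, 15 mm above the ledges. Each lip is 6 mm thick and reaches 16 mm uphill of its stop. The bar goes in uphill of the lips (40 mm gap), is pressed down 4 to 7 mm so that its top passes below them, then slides 23 mm downhill to the stops.
- mouth (a point): Point on the tray, same axes as the tray, at x = 8, y = 0, z = 92 mm of it: where the bar's origin is when the bar lies, centred, on the unpressed pads between the lips and the uphill walls.
- seat (a point): Point on the tray, same axes as the tray, at x = -15, y = 0, z = 88 mm of it: where the bar's origin is when the bar is home against both stops and the pads hold it up against the lips.
- amber_bottle: Bystander: small amber glass bottle with white cap, 42 mm across, 75 mm tall; origin at the centre of its underside
- jar: Bystander: white plastic jar, 60 mm across, 75 mm tall; origin at the centre of its underside
- wash_bottle: Bystander: white plastic bottle with blue cap, 60 mm across, 130 mm tall; origin at the centre of its underside
- beaker: Bystander: clear plastic beaker, 64 mm across, 75 mm tall; origin at the centre of its underside
- brush: Bystander: bench brush about 170 mm long, lying flat; origin at the centre of its underside (at its middle)
- carton: Bystander: open cardboard carton 100 x 130 x 60 mm tall; origin at the centre of its underside
There are look-alikes about, which are no part of the job. What is shaped like the long_bar but red or turquoise is not meant.

How it is judged:
At the end, for the whole second after the job is handed in: The longer bar lies across both cheeks under both hooks, released and at rest: its origin within 4 mm of the seat along the slope, 13 mm along the rack, at most 2.5 mm above or 4 mm below it, in line with the rack within 0.05 rad and flat to the tray within 0.09 rad (x of long_bar in the frame of seat between -0.004 and 0.004 m and y of long_bar in the frame of seat between -0.013 and 0.013 m and z of long_bar in the frame of seat between -0.004 and 0.0025 m and angle between the y axis of long_bar and the y axis of seat, either way round below 0.05 rad and angle between the z axis of long_bar and the z axis of seat, either way round below 0.09 rad and linear speed of long_bar below 0.01 m/s); the robot touches nothing.
It fails at once if the shorter bar is moved by more than 30 mm (distance of short_bar from where it was at the start of the episode above 0.03 m).
It fails at once if a bystander (bottle, jar, beaker, brush, carton) is moved by more than 30 mm (distance of any of amber_bottle, jar, wash_bottle, beaker, brush, carton from where it was at the start of the episode above 0.03 m).
It also fails if it takes over 45 s, if anything falls off the work surface, if the arm or the gripper's body presses on something with over 40 N, if the wrist force passes 120 N, or if a joint passes its speed limit or range.

## Working session

There is one attempt and no reset: what is moved stays moved. The work goes in short steps, Python scripts to look and compute and a tool call to move; the robot and the scene stay as the last step left them, time stands still between calls to the robot, and variables do not carry over. Pictures are saved under pics/ and viewed, and the job is handed in when it is done.

Besides the shell and the picture viewer there is one more tool, called after ">>>" by a JSON object that holds its "name" and its "arguments". step_arm: Moves the arm, as the interface text tells. Its arguments: {"type":"object","properties":{"plan":{"type":"string"},"jaw":{"type":"number"},"grip_force":{"type":"number"}},"required":["plan"]}

```bash
mkdir -p pics; ls
python3 - <<'E'
from bench import bot
import cv2,numpy as np
print(bot.sense())
for n in("top","side"):
    c=bot.read_camera(n); cv2.imwrite(f"pics/{n}0.png",c["frame"][:,:,::-1]); np.save(f"{n}0.npy",c["frame"])
    print(n,{k:v for k,v in c.items() if k!="frame"})
E
```

```text
pics
{'time_s': 0.0, 'joint_positions': array([ 1.39262205e+00,  3.85566442e-01,  6.63138569e-03, -5.10937956e-04,
       -1.19398660e+00, -2.58628791e-01]), 'joint_vel': array([-0.0010193 , -0.00085193, -0.00026944,  0.00056285,  0.00109577,
       -0.00080654]), 'effort': array([ 6.42457380e-04, -3.92287374e+01,  1.88397771e+01,  4.18611199e+00,
       -4.66789716e-03, -9.70319462e-06]), 'eef_pos': array([0.26411708, 0.56580326, 0.22651602]), 'tcp_rot': array([-8.95106761e-04, -5.37021254e-01,  8.43568010e-01, -6.20017615e-04]), 'contact_force': array([ 0.00712068, -0.74648485, -0.09892021]), 'ft_torque': array([-0.03213799, -0.01055953, -0.00664481]), 'width': 1.004960561514928}
top {'fx': 428.02291958237, 'fy': 428.02291958237, 'cx': 259.5484513938564, 'cy': 194.60731807248126, 'k1': -0.16278660636476752, 'origin': array([0.41249668, 0.0152122 , 1.60928643]), 'rotation': array([-0.00997843,  0.71557702, -0.69800697,  0.02522369])}
side {'fx': 455.07947032325717, 'fy': 455.07947032325717, 'cx': 258.0205006355953, 'cy': 190.8782451952973, 'k1': -0.16485575852076934, 'origin': array([ 0.26827811, -0.99826059,  1.11823215]), 'rotation': array([-0.38354067,  0.91640558, -0.10659501,  0.04165184])}
```

View pics/top0.png

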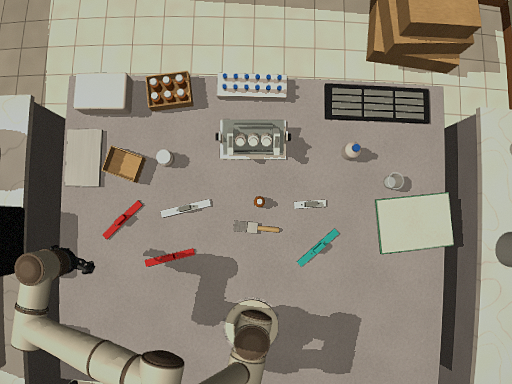

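View pics/side0.png

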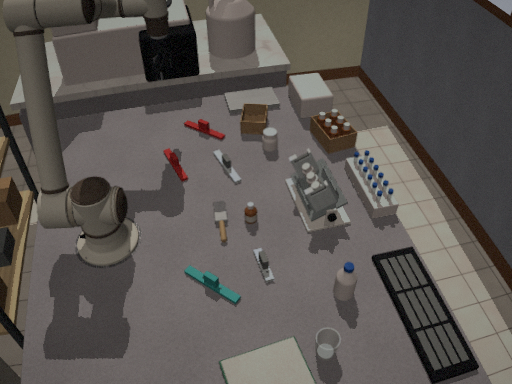

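The long bar is near top-view (187,208), the short bar near (310,204) and the rack near (253,140). I'll zoom in on them next.

```bash
cat > h.py <<'E'
import numpy as np,cv2
from scipy.spatial.transform import Rotation as R
C={'top':dict(f=428.02291958237,cx=259.5484513938564,cy=194.60731807248126,k=-0.16278660636476752,o=[0.41249668,0.0152122,1.60928643],q=[-0.00997843,0.71557702,-0.69800697,0.02522369]),
'side':dict(f=455.07947032325717,cx=258.0205006355953,cy=190.8782451952973,k=-0.16485575852076934,o=[0.26827811,-0.99826059,1.11823215],q=[-0.38354067,0.91640558,-0.10659501,0.04165184])}
def M(n):
    c=C[n];q=c['q'];return np.array([[c['f'],0,c['cx']],[0,c['f'],c['cy']],[0,0,1.]]),np.array([c['k'],0,0,0]),np.array(c['o']),R.from_quat([q[1],q[2],q[3],q[0]]).as_matrix()
def rays(n,px):
    K,d,o,r=M(n);u=cv2.undistortPoints(np.array(px,float).reshape(-1,1,2),K,d).reshape(-1,2)
    v=np.c_[u,np.ones(len(u))]@r.T;return o,v/np.linalg.norm(v,axis=1,keepdims=True)
def plane(n,px,z):
    o,v=rays(n,px);return o+v*((z-o[2])/v[:,2])[:,None]
def tri(pt,ps):
    o1,v1=rays('top',[pt]);o2,v2=rays('side',[ps]);a,b=v1[0],v2[0]
    s=np.linalg.lstsq(np.c_[a,-b],o2-o1,rcond=None)[0];p,q=o1+s[0]*a,o2+s[1]*b
    return (p+q)/2,np.linalg.norm(p-q)
def proj(n,P):
    K,d,o,r=M(n);return cv2.projectPoints(np.array(P,float).reshape(-1,3),cv2.Rodrigues(r.T)[0],-r.T@o,K,d)[0].reshape(-1,2)
def crop(n,f,x0,y0,w,h,s,out):
    im=np.load(f)[y0:y0+h,x0:x0+w,::-1];cv2.imwrite(out,cv2.resize(im,None,fx=s,fy=s,interpolation=cv2.INTER_CUBIC))
E
python3 - <<'E'
from h import *
crop('top','top0.npy',210,110,90,60,8,'pics/t_rack.png')
crop('side','side0.npy',275,140,90,100,6,'pics/s_rack.png')
a=np.load('top0.npy')[190:225,150:225,::-1];b=np.load('side0.npy')[140:190,205:250,::-1]
cv2.imwrite('pics/t_bar.png',cv2.resize(a,None,fx=8,fy=8,interpolation=cv2.INTER_CUBIC))
print(plane('top',[[187,208],[310,204],[253,140]],0.03))
E
```

```text
[[ 0.43530118  0.24884459  0.03      ]
 [ 0.46150382 -0.20588055  0.03      ]
 [ 0.69474366  0.01146728  0.03      ]]
```

View pics/t_rack.png

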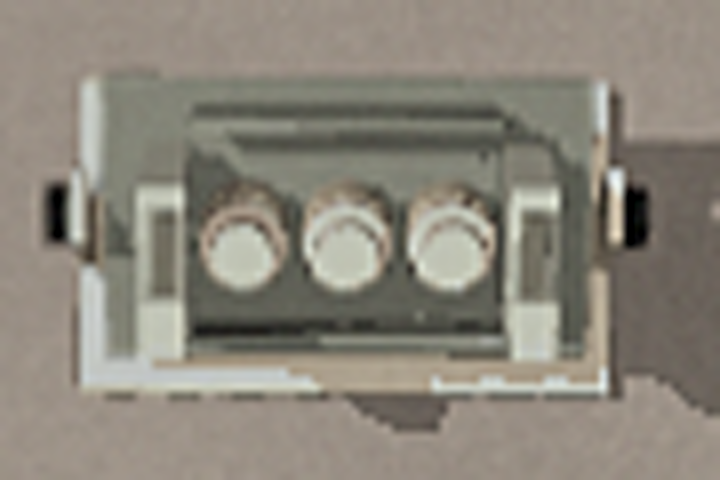

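View pics/s_rack.png

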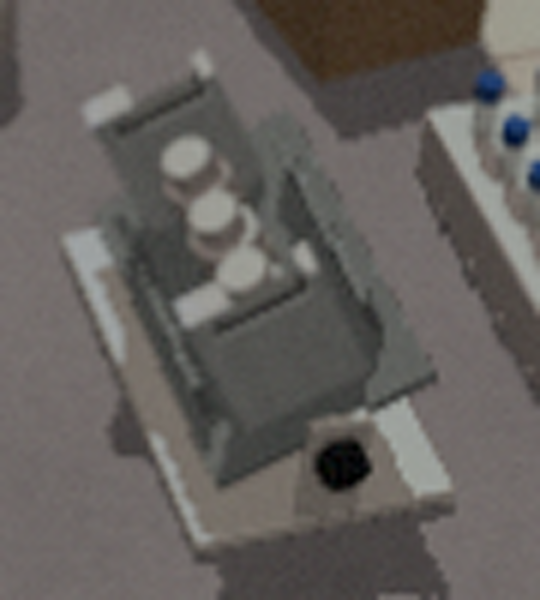

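View pics/t_bar.png

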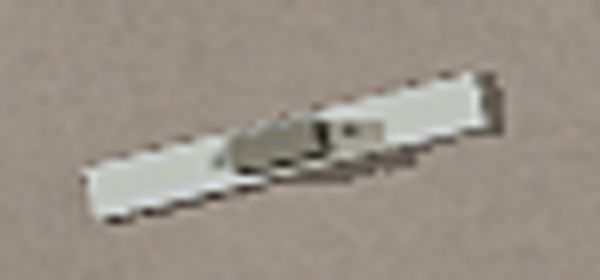

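Run:
```python
from h import *
def z(f,x0,y0,w,h,s,out):
    im=np.load(f)[y0:y0+h,x0:x0+w,::-1];im=cv2.resize(im,None,fx=s,fy=s,interpolation=cv2.INTER_NEAREST)
    for i in range(0,w,5):cv2.putText(im,str(x0+i),(i*s,10),0,.35,(0,0,255),1);cv2.line(im,(i*s,12),(i*s,20),(0,0,255),1)
    for i in range(0,h,5):cv2.putText(im,str(y0+i),(0,i*s+8),0,.35,(0,0,255),1);cv2.line(im,(0,i*s),(6,i*s),(0,0,255),1)
    cv2.imwrite(out,im)
z('side0.npy',284,144,50,56,10,'pics/s_z.png')
z('top0.npy',215,114,75,48,10,'pics/t_z.png')
# bar
for nm,(x0,y0,w,h),zz in(('long',(155,190,65,32),.012),('short',(288,192,45,24),.012)):
    im=np.load('top0.npy')[y0:y0+h,x0:x0+w]
    m=(im.min(2)>175).astype(np.uint8)
    p=np.argwhere(m)[:,::-1]+[x0,y0]
    P=plane('top',p,zz)[:,:2].astype(np.float32)
    print(nm,len(p),cv2.minAreaRect(P*1000),P.mean(0))
```

```text
long 212 ((435.84112548828125, 259.00531005859375), (24.515399932861328, 186.7875213623047), 15.466203689575195) [0.43535367 0.26225445]
short 95 ((463.3941345214844, -206.994384765625), (24.829713821411133, 118.32294464111328), 5.423200607299805) [ 0.463509   -0.19446273]
```

View pics/s_z.png

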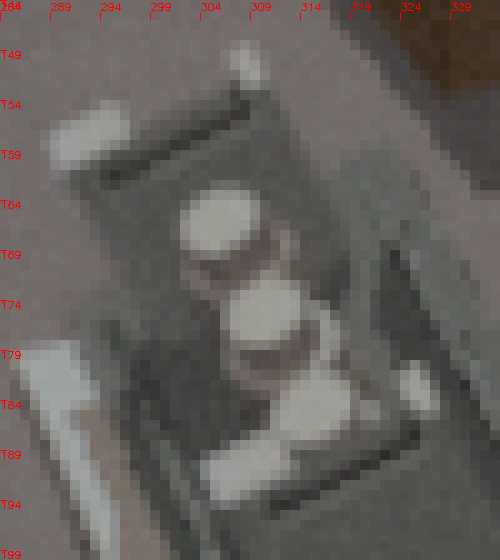

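View pics/t_z.png

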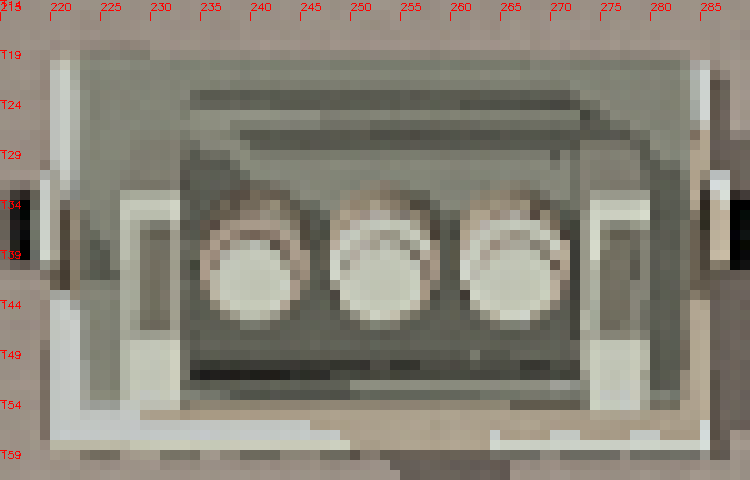

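```bash
cat > fit.py <<'E'
from h import *
from scipy.optimize import least_squares
L=[-12,0,106];W=[28,0,101]
T=[((-12,90,106),(227,147.7)),((-12,70,106),(233,147.7)),((-12,-70,106),(274,148)),((-12,-90,106),(280,148)),
((28,90,101),(227,135.7)),((28,70,101),(233,135.7)),((28,-70,101),(274,135.7)),((28,-90,101),(280,136))]
S=[((-12,90,106),(296.3,154)),((-12,70,106),(297.3,158)),((-12,-70,106),(312,188)),((-12,-90,106),(313,192)),
((28,90,101),(307,149.2)),((28,70,101),(308.5,153)),((28,-70,101),(324,181)),((28,-90,101),(325.5,185))]
def tray(p):
    return np.array([p[0],p[1],p[4]]),(R.from_euler('z',p[2])*R.from_euler('y',-p[3])).as_matrix()
def pts(p,a):
    o,r=tray(p);return o+np.array(a,float)/1000@r.T
def res(p,full=False):
    e=[]
    for n,A in(('top',T),('side',S)):
        e.append(proj(n,pts(p,[a for a,_ in A]))-(np.array([b for _,b in A])-.5))
    e=np.vstack(e)
    return e if full else np.r_[e.ravel(),(p[4]-.06)*1000/2]
if __name__=='__main__':
    f=least_squares(res,[.7,.01,0,.45,.06]);print(f.x,np.degrees(f.x[2:4]));print(np.round(res(f.x,True),1).tolist())
    p=f.x
    for n,q in(('mouth',(8,0,92)),('seat',(-15,0,88))):print(n,pts(p,[q]))
    print('base corners pix',plane('top',[[219.5,157.5],[285.5,157.5],[285.5,119]],.012))
    print(f.jac.shape,np.sqrt(np.diag(np.linalg.inv(f.jac.T@f.jac)))*.5)
E
python3 fit.py
```

```text
[0.70965361 0.01263352 0.01992894 0.49709666 0.0604963 ] [ 1.14184431 28.48154051]
[[0.3, -0.2], [0.1, -0.1], [-0.3, -0.1], [-0.5, -0.1], [0.2, 0.3], [0.0, 0.3], [-0.0, 0.6], [-0.2, 0.4], [-0.4, 0.5], [0.5, 0.3], [-0.3, -1.0], [0.9, -0.6], [-0.1, 0.0], [0.4, -0.0], [-0.4, 0.4], [0.4, 0.8]]
mouth [[0.67282014 0.01189937 0.14517661]]
seat [[0.65451495 0.01153452 0.13069259]]
base corners pix [[ 0.62819382  0.13551514  0.012     ]
 [ 0.63486276 -0.11258189  0.012     ]
 [ 0.78241184 -0.10982636  0.012     ]]
(33, 5) [0.00253032 0.00062656 0.00515516 0.02509379 0.00088683]
```

```bash
cat > d.py <<'E'
import sys
from h import *
from bench import bot
def show(tgt=None,ang=None):
    s=bot.sense();q=s['tcp_rot'];r=R.from_quat([q[1],q[2],q[3],q[0]]).as_matrix()
    a=np.degrees(np.arctan2(r[1,0],r[0,0]))
    print('t',round(s['time_s'],2),'pos',np.round(s['eef_pos'],4),'jawang',round(a,2),'F',np.round(s['contact_force'],1),'M',np.round(s['ft_torque'],2),'w',round(s['width'],3),'q',np.round(s['joint_positions'],2),'tz',np.round(r[:,2],3))
    if tgt is not None: print('delta tool mm',np.round(1000*r.T@(np.array(tgt)-s['eef_pos']),1))
    if ang is not None:
        d=(ang-a+90)%180-90; print('turn',round(np.radians(-d),3))
if __name__=='__main__':
    v=[float(x) for x in sys.argv[1:]];show(v[:3] if len(v)>=3 else None,v[3] if len(v)>3 else None)
E
python3 d.py .4358 .259 .14 105.47
python3 - <<'E'
from h import *
print(plane('top',[[185,207.6],[187,207.6]],.048))
im=np.load('top0.npy')[200:216,172:202]
for r in im: print(' '.join(f'{int(v.mean()):3d}' for v in r))
E
```

```text
t 0.1 pos [0.2641 0.5659 0.2266] jawang -115.03 F [-0.6  0.1  0.3] M [-0.01  0.   -0.03] w 0.998 q [ 1.39  0.39  0.01 -0.   -1.19 -0.26] tz [-0.001 -0.002 -1.   ]
delta tool mm [ 205.2 -285.4   87.1]
turn -0.707
[[0.43630677 0.25357382 0.048     ]
 [0.43650122 0.24622699 0.048     ]]
143 141 140 143 143 139 140 142 144 145 144 144 144 142 145 141 143 146 143 144 146 148 143 144 146 144 138 134 137 101
142 145 144 142 144 141 141 141 141 141 142 144 142 141 142 141 143 143 144 141 141 142 140 140 140 124 146 163 193 196
145 145 145 138 143 141 144 144 147 144 145 147 145 144 142 144 141 145 142 142 140 124 147 177 196 197 195 195 194 195
143 142 140 144 141 142 144 144 143 143 145 142 150 148 143 144 144 109 140 180 197 199 197 195 194 194 194 193 192 192
140 145 142 143 144 145 144 145 144 145 144 146 146 118 154 161 153 167 201 208 205 203 203 200 197 199 194 192 192 191
143 142 140 138 140 143 140 144 144 137 163 149 132 147 128 119 129  80  74 139 152 119 137 148 145 144 185 193 192 191
145 145 141 139 135 131 155 159 138 153 134 119 117 116 117 117 121  74  31 133 140  65 100 141
[... 404 characters left out ...]
 116 152 114 115 124 133 112  60  34  73 121 160 187 159 117  78  87  98  98  94  96  94  92  91  89
192 192 193 194 184 183 188 128  41  57  85 115 163 188 162 112  96  92  97  98  97  96  95  92  87 145 113 140 150 151
191 192 194 197 199 201 208 217 225 215 185 123  68  85  88  91  90  89  92  91  94  90 136 147 149 150 152 152 150 146
196 199 200 203 208 199 163 107  59  71  82 128 154 154 150 150 150 151 148 152 154 150 150 146 143 143 146 146 145 145
204 199 163 109  49  68 114 123 121 149 146 148 150 150 150 147 147 151 150 147 148 150 146 141 145 145 148 143 146 145
 74  81  86 116 152 149 146 149 150 147 144 143 145 146 145 145 146 146 149 144 146 147 146 147 147 147 147 143 144 145
```

>>> {"name": "step_arm", "arguments": {"plan": "0.034 -0.047 0.005 -0.14; 0.068 -0.095 0.02 -0.28; 0.102 -0.142 0.03 -0.42; 0.136 -0.19 0.05 -0.56; 0.17 -0.237 0.065 -0.7", "jaw": 100, "grip_force": 40}}

```text
time_s: 0.72
eef_pos: [0.4075, 0.3099, 0.1617]
tcp_rot: [0.0, 0.795, -0.606, -0.0]
contact_force: [0.3, 0.5, 0.5]
width: 1.001
```

```bash
python3 d.py .436 .2585 .12 105.47
```

```text
t 0.72 pos [0.4075 0.3099 0.1617] jawang -74.64 F [0.3 0.5 0.5] M [ 0.   -0.04  0.02] w 1.001 q [ 0.97  0.26 -0.36 -0.   -0.95  0.87] tz [-0.001 -0.001 -1.   ]
delta tool mm [ 57.1 -13.9  41.7]
turn -0.002
```

>>> {"name": "step_arm", "arguments": {"plan": "0.03 -0.008 0.02 0; 0.057 -0.014 0.04 0; 0.057 -0.014 0.04 0"}}

```text
time_s: 1.1
eef_pos: [0.435, 0.2582, 0.1208]
tcp_rot: [0.002, 0.793, -0.609, -0.0]
contact_force: [-0.1, -0.1, -0.1]
width: 1.004
```

```bash
python3 d.py .436 .2585 .04 105.47
python3 - <<'E'
from h import *
from bench import bot
a=bot.read_camera('top')['frame'];b=bot.read_camera('side')['frame']
np.save('top1.npy',a);np.save('side1.npy',b)
im=np.hstack([cv2.resize(a[180:240,140:240,::-1],(500,300)),cv2.resize(b[130:200,195:265,::-1],(300,300))]);cv2.imwrite('pics/v1.png',im)
E
```

```text
t 1.1 pos [0.435  0.2582 0.1208] jawang -75.11 F [-0.1 -0.1 -0.1] M [-0.01  0.    0.03] w 1.004 q [ 0.86  0.3  -0.43 -0.   -0.85  0.97] tz [-0.003 -0.003 -1.   ]
delta tool mm [-0.2 -1.4 80.8]
turn -0.01
```

View pics/v1.png

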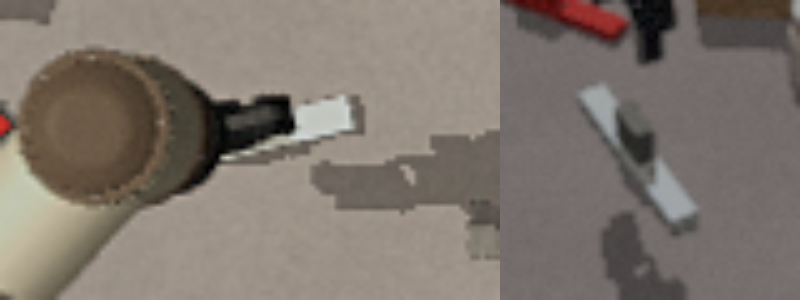

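The jaws are lined up over the bar: in the top view the finger is at about (190,203), over the bar's line. Next I descend and grip.

>>> {"name": "step_arm", "arguments": {"plan": "0 -0.001 0.03 -0.01; 0 -0.001 0.055 -0.01; 0 -0.001 0.072 -0.01; 0 -0.001 0.081 -0.01; 0 -0.001 0.081 -0.01"}}

```text
time_s: 1.82
eef_pos: [0.4365, 0.2616, 0.0417]
tcp_rot: [-0.0, 0.797, -0.604, 0.0]
contact_force: [0.1, 0.0, 0.7]
width: 1.0
```

```bash
python3 d.py .436 .2585 .04 105.47
```

```text
t 1.82 pos [0.4365 0.2616 0.0417] jawang -74.29 F [0.1 0.  0.7] M [-0.    0.    0.07] w 1.0 q [ 0.86  0.41 -0.5   0.   -0.65  0.99] tz [ 0.  0. -1.]
delta tool mm [2.9 1.3 1.7]
turn 0.004
```

>>> {"name": "step_arm", "arguments": {"plan": "0 0 0 0; 0 0 0 0; 0 0 0 0; 0 0 0 0; 0 0 0 0", "jaw": 0, "grip_force": 40}}

```text
time_s: 2.45
eef_pos: [0.4386, 0.2622, 0.0444]
tcp_rot: [-0.003, 0.797, -0.604, 0.001]
contact_force: [-0.5, -0.9, 11.2]
width: 0.001
```

```bash
python3 d.py
```

```text
t 2.45 pos [0.4386 0.2622 0.0444] jawang -74.27 F [-0.5 -0.9 11.2] M [-0.33  0.03 -0.02] w 0.001 q [ 0.86  0.41 -0.5   0.   -0.65  0.99] tz [ 0.005  0.003 -1.   ]
```

```bash
cat > look.py <<'E'
import sys
from h import *
from bench import bot
a=bot.read_camera('top')['frame'];b=bot.read_camera('side')['frame']
n=sys.argv[1];tx,ty,sx,sy=map(int,sys.argv[2:6])
np.save(f'top{n}.npy',a);np.save(f'side{n}.npy',b)
im=np.hstack([cv2.resize(a[ty:ty+60,tx:tx+60,::-1],(400,400)),cv2.resize(b[sy:sy+60,sx:sx+60,::-1],(400,400))]);cv2.imwrite(f'pics/v{n}.png',im)
E
python3 look.py 2 150 180 195 130
```

```text
(no output)
```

View pics/v2.png

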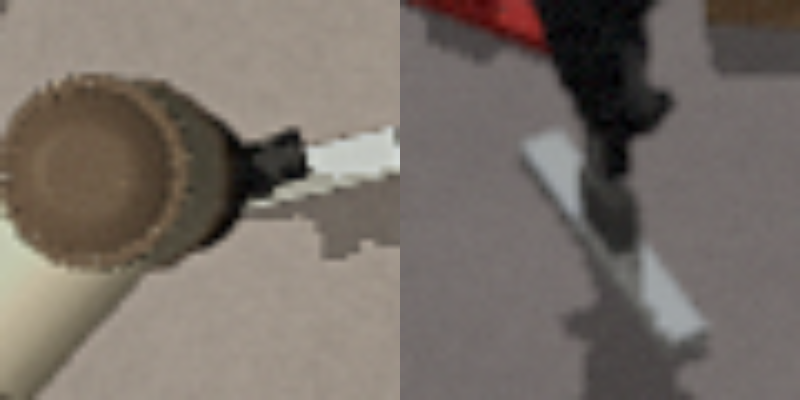

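Run:
```python
from h import *
def z(f,x0,y0,w,h,s,out):
    im=np.load(f)[y0:y0+h,x0:x0+w,::-1];im=cv2.resize(im,None,fx=s,fy=s,interpolation=cv2.INTER_NEAREST)
    for i in range(0,w,5):cv2.putText(im,str(x0+i),(i*s,10),0,.35,(0,0,255),1)
    for i in range(0,h,5):cv2.putText(im,str(y0+i),(0,i*s+8),0,.35,(0,0,255),1)
    return im
A=z('side0.npy',205,145,40,40,10,'');B=z('side2.npy',205,145,40,40,10,'')
cv2.imwrite('pics/z2.png',np.hstack([A,B]))
s=R.from_euler('z',15.47,degrees=True).as_matrix()
o=np.array([.436,.2585,0])
P=[[0,0,.048],[0,.022,.048],[0,-.022,.048],[0,.095,.012],[0,-.095,.012]]
print(proj('side',o+np.array(P)@s.T),proj('top',o+np.array(P)@s.T), proj('side',[[.4386,.2622,.0224]]),proj('top',[[.4386,.2622,.0224]]))
```

```text
[[225.94093283 156.73929943]
 [223.34285098 153.34311524]
 [228.58547452 160.19597793]
 [215.695236   149.87056953]
 [238.07524187 179.6185816 ]] [[183.65814586 207.64821929]
 [177.85000104 209.0992178 ]
 [189.4756755  206.19527672]
 [160.69381235 213.94246795]
 [209.75721697 201.68945673]] [[226.83181165 161.30965839]] [[183.75402813 207.05400347]]
```

View pics/z2.png

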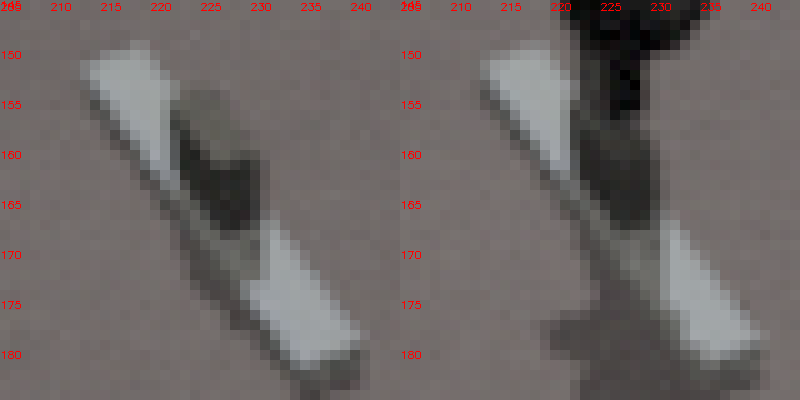

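Run:
```python
from h import *
print(proj('side',[[.4386,.2622,z] for z in(.0224,.0444,.06,.09,.12,.2)]))
im=np.load('side2.npy')[100:190,180:270,::-1]
im=cv2.convertScaleAbs(im,alpha=1.8,beta=10)
cv2.imwrite('pics/z3.png',cv2.resize(im,None,fx=6.6,fy=6.6,interpolation=cv2.INTER_CUBIC))
```

```text
[[226.83181165 161.30965839]
 [226.5158926  156.74494274]
 [226.28904248 153.45837647]
 [225.84609156 147.0194698 ]
 [225.3941968  140.42076968]
 [224.14435172 122.00831723]]
```

View pics/z3.png

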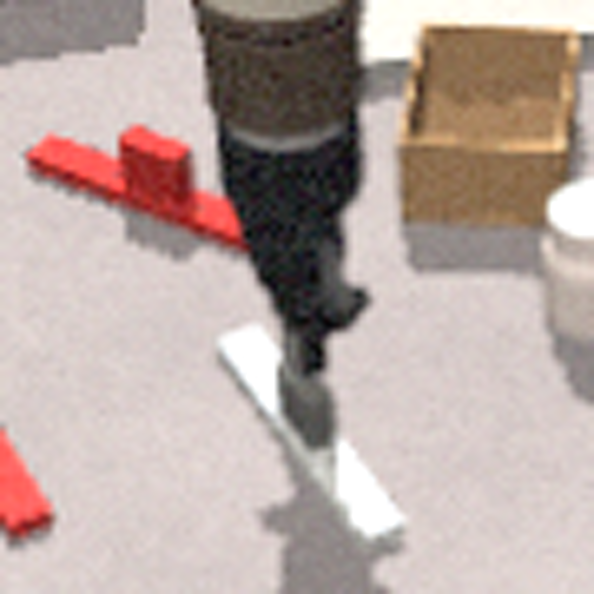

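Run:
```python
from h import *
print('start tip',proj('top',[[.264,.566,.228],[.264,.566,.206]]),proj('side',[[.264,.566,.228]]))
u=np.array([np.cos(np.radians(-75)),np.sin(np.radians(-75)),0])
for n in('top','side'):
    print(n,'s1',proj(n,[np.array([.435,.2582,z])+s*u for z in(.11,.13,.175) for s in(-.05,.05)]).round(1).tolist())
a=np.load('side1.npy')[90:180,180:270,::-1];a=cv2.convertScaleAbs(a,alpha=2,beta=10)
b=np.load('side0.npy')[0:60,120:210,::-1];b=cv2.convertScaleAbs(np.load('top0.npy')[230:300,40:130,::-1],alpha=2,beta=10)
cv2.imwrite('pics/z4.png',np.hstack([cv2.resize(a,(400,400),interpolation=cv2.INTER_CUBIC),cv2.resize(b,(400,400))]))
```

```text
start tip [[ 81.76239598 256.22551739]
 [ 84.26505635 255.63363632]] [[165.25462286  77.41800555]]
top s1 [[167.3, 210.9], [194.8, 204.3], [166.2, 210.8], [194.1, 204.1], [163.6, 210.7], [192.3, 203.7]]
side s1 [[218.9, 135.9], [230.9, 151.4], [218.5, 131.5], [230.6, 146.9], [217.7, 121.2], [230.0, 136.5]]
```

View pics/z4.png

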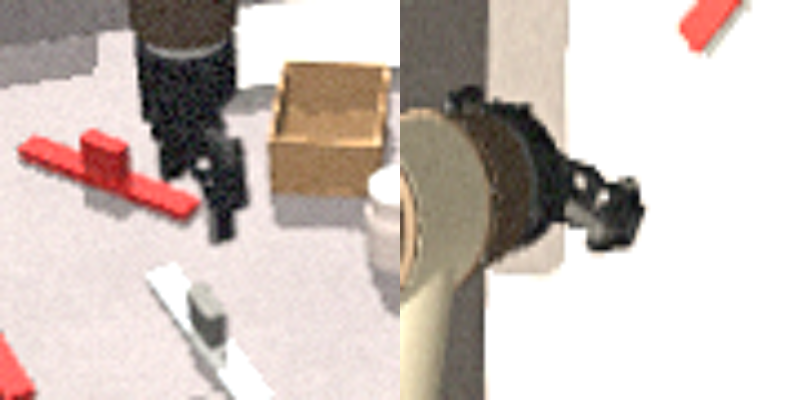

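The closed fingertips appear to rest on top of the block (side view about (226,157)), higher than the stated tool geometry says. I'll lift and measure the actual tips.

>>> {"name": "step_arm", "arguments": {"plan": "0 0 -0.03 0; 0 0 -0.06 0; 0 0 -0.08 0; 0 0 -0.08 0"}}

```text
time_s: 3.05
eef_pos: [0.4373, 0.2616, 0.1234]
tcp_rot: [-0.002, 0.797, -0.604, 0.0]
contact_force: [0.3, 0.3, -0.3]
width: 0.006
```

```bash
python3 d.py .436 .2585 .04 105.47; python3 look.py 3 150 180 195 130
python3 - <<'E'
from h import *
from bench import bot
p=bot.sense()['eef_pos']
print([(z,proj('side',[p+[0,0,z]]).round(1).tolist()) for z in(.03,.02,.01,0,-.01,-.02,-.03)])
im=np.load('side3.npy')[105:185,190:260,::-1];im=cv2.convertScaleAbs(im,alpha=2,beta=10)
im=cv2.resize(im,None,fx=7,fy=7,interpolation=cv2.INTER_NEAREST)
for i in range(0,70,5):cv2.putText(im,str(190+i),(i*7,10),0,.35,(0,0,255),1)
for i in range(0,80,5):cv2.putText(im,str(105+i),(0,i*7+8),0,.35,(0,0,255),1)
cv2.imwrite('pics/z5.png',im)
E
```

```text
t 3.05 pos [0.4373 0.2616 0.1234] jawang -74.35 F [ 0.3  0.3 -0.3] M [ 0.01  0.03 -0.  ] w 0.006 q [ 0.86  0.29 -0.42  0.   -0.85  0.99] tz [ 0.003  0.003 -1.   ]
delta tool mm [ 2.9  2.5 83.4]
turn 0.003
[(0.03, [[224.3, 133.8]]), (0.02, [[224.5, 136.0]]), (0.01, [[224.6, 138.3]]), (0, [[224.8, 140.5]]), (-0.01, [[224.9, 142.7]]), (-0.02, [[225.1, 144.9]]), (-0.03, [[225.2, 147.1]])]
```

View pics/z5.png

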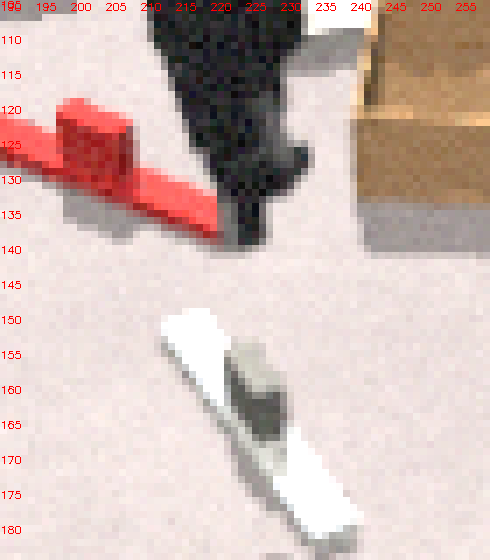

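>>> {"name": "step_arm", "arguments": {"plan": "0.003 0.002 0.03 0; 0.003 0.002 0.06 0; 0.003 0.002 0.085 0; 0.003 0.002 0.085 0; 0.003 0.002 0.085 0", "jaw": 100}}

```text
time_s: 3.78
eef_pos: [0.4356, 0.2576, 0.0368]
tcp_rot: [0.0, 0.797, -0.604, 0.0]
contact_force: [-0.3, 0.5, 0.1]
width: 1.0
```

```bash
python3 d.py .436 .2585 .02 105.47; python3 look.py 4 150 180 195 130
python3 - <<'E'
from h import *
im=np.load('side4.npy')[115:195,190:260,::-1];im=cv2.convertScaleAbs(im,alpha=2,beta=10)
im=cv2.resize(im,None,fx=7,fy=7,interpolation=cv2.INTER_NEAREST)
for i in range(0,70,5):cv2.putText(im,str(190+i),(i*7,10),0,.35,(0,0,255),1)
for i in range(0,80,5):cv2.putText(im,str(115+i),(0,i*7+8),0,.35,(0,0,255),1)
cv2.imwrite('pics/z6.png',im)
E
```

```text
t 3.77 pos [0.4356 0.2576 0.0368] jawang -74.33 F [-0.3  0.5  0.1] M [ 0.03  0.01 -0.01] w 1.0 q [ 0.86  0.42 -0.52  0.   -0.64  0.99] tz [ 0. -0. -1.]
delta tool mm [-0.8 -0.6 16.8]
turn 0.004
```

View pics/z6.png

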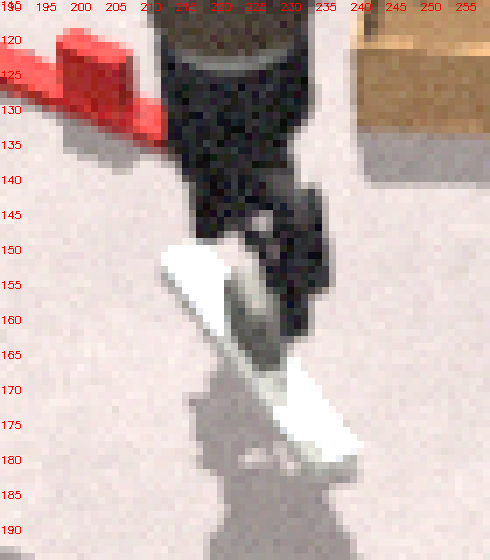

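Run:
```python
from h import *
u=np.array([np.cos(np.radians(-74.33)),np.sin(np.radians(-74.33)),0]);w=np.array([-u[1],u[0],0])
p=np.array([.4356,.2576,0])
for s in(-.05,.05):
  for z in(.012,.03,.05,.06,.07): print(s,z,proj('side',[p+s*u+[0,0,z]]).round(1).tolist(),'+-x11',(proj('side',[p+s*u+.011*w+[0,0,z]])-proj('side',[p+s*u-.011*w+[0,0,z]])).round(1).tolist())
```

```text
-0.05 0.012 [[220.6, 156.7]] +-x11 [[5.3, -1.9]]
-0.05 0.03 [[220.3, 153.0]] +-x11 [[5.3, -1.9]]
-0.05 0.05 [[220.0, 148.9]] +-x11 [[5.4, -1.9]]
-0.05 0.06 [[219.8, 146.8]] +-x11 [[5.4, -1.9]]
-0.05 0.07 [[219.6, 144.6]] +-x11 [[5.4, -1.9]]
0.05 0.012 [[232.4, 172.3]] +-x11 [[5.4, -2.0]]
0.05 0.03 [[232.2, 168.6]] +-x11 [[5.5, -2.0]]
0.05 0.05 [[232.0, 164.4]] +-x11 [[5.5, -2.0]]
0.05 0.06 [[231.8, 162.3]] +-x11 [[5.6, -2.0]]
0.05 0.07 [[231.7, 160.2]] +-x11 [[5.6, -2.0]]
```

Run:
```python
from h import *
im=np.load('top4.npy')[185:235,150:230,::-1];im=cv2.convertScaleAbs(im,alpha=2,beta=10)
im=cv2.resize(im,None,fx=9,fy=9,interpolation=cv2.INTER_NEAREST)
for i in range(0,80,5):cv2.putText(im,str(150+i),(i*9,10),0,.35,(0,0,255),1)
for i in range(0,50,5):cv2.putText(im,str(185+i),(0,i*9+8),0,.35,(0,0,255),1)
cv2.imwrite('pics/z7.png',im)
u=np.array([np.cos(np.radians(-74.33)),np.sin(np.radians(-74.33)),0]);p=np.array([.4356,.2576,0])
for s in(.03,.0425,.057):
  for z in(.05,.1): print(s,z,proj('top',[p+s*u+[0,0,z]]).round(1).tolist())
```

```text
0.03 0.05 [[191.8, 205.7]]
0.03 0.1 [[189.8, 205.4]]
0.0425 0.05 [[195.1, 204.9]]
0.0425 0.1 [[193.3, 204.5]]
0.057 0.05 [[198.9, 203.9]]
0.057 0.1 [[197.2, 203.5]]
```

View pics/z7.png

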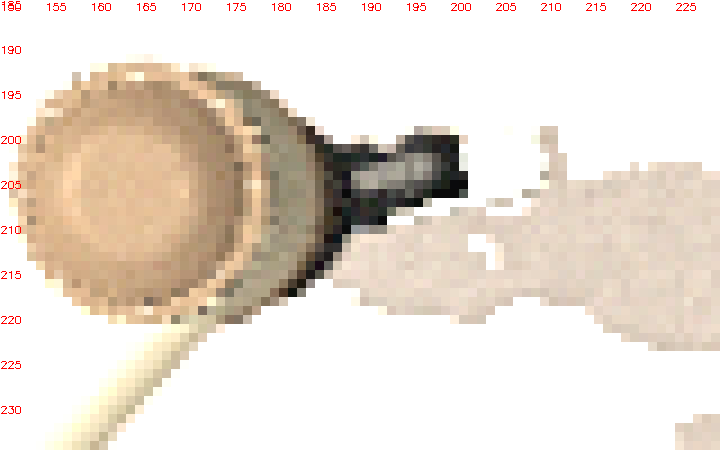

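>>> {"name": "step_arm", "arguments": {"plan": "0 0 0.01 0; 0 0 0.02 0; 0 0 0.027 0; 0 0 0.027 0"}}

```text
time_s: 4.38
eef_pos: [0.435, 0.257, 0.0088]
tcp_rot: [0.001, 0.797, -0.604, -0.0]
contact_force: [-0.3, -0.0, 0.0]
width: 1.0
```

>>> {"name": "step_arm", "arguments": {"plan": "0 0 0 0; 0 0 0 0; 0 0 0 0; 0 0 0 0; 0 0 0 0", "jaw": 0, "grip_force": 30}}

```text
time_s: 5.0
eef_pos: [0.4356, 0.2577, 0.01]
tcp_rot: [-0.0, 0.797, -0.604, 0.0]
contact_force: [-1.3, 1.1, 4.4]
width: 0.511
```

```bash
python3 d.py;python3 look.py 5 150 180 195 130
python3 - <<'E'
from h import *
im=np.load('side5.npy')[115:195,190:260,::-1];im=cv2.convertScaleAbs(im,alpha=2,beta=10)
im=cv2.resize(im,None,fx=7,fy=7,interpolation=cv2.INTER_NEAREST)
cv2.imwrite('pics/z8.png',im)
E
```

```text
t 5.0 pos [0.4356 0.2577 0.01  ] jawang -74.33 F [-1.3  1.1  4.4] M [-0.02  0.1  -0.04] w 0.511 q [ 0.86  0.46 -0.54  0.   -0.57  0.99] tz [ 0.001  0.001 -1.   ]
```

View pics/z8.png

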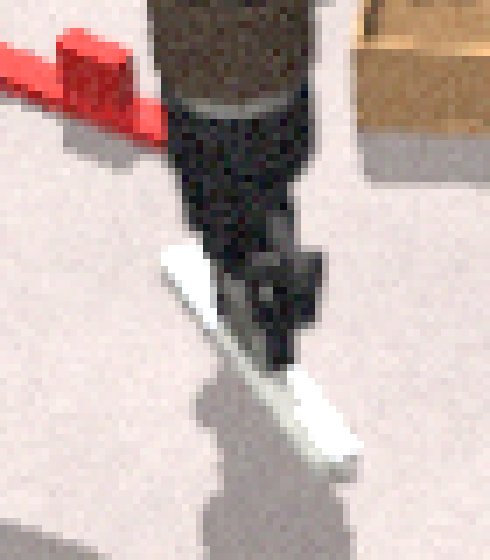

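>>> {"name": "step_arm", "arguments": {"plan": "0 0 0 0; 0 0 0 0; 0 0 -0.003 0; 0 0 -0.003 0", "jaw": 65}}

```text
time_s: 5.6
eef_pos: [0.4355, 0.2576, 0.0128]
tcp_rot: [-0.0, 0.797, -0.604, 0.0]
contact_force: [-0.0, -0.6, 0.2]
width: 0.652
```

>>> {"name": "step_arm", "arguments": {"plan": "0 0 0 0; 0 0 0 0; 0 0 0 0; 0 0 0 0", "jaw": 0, "grip_force": 30}}

```text
time_s: 6.1
eef_pos: [0.4356, 0.2577, 0.0128]
tcp_rot: [-0.0, 0.797, -0.604, 0.0]
contact_force: [-0.3, 0.4, 2.1]
width: 0.507
```

>>> {"name": "step_arm", "arguments": {"plan": "0 0 -0.02 0; 0 0 -0.05 0; 0 0 -0.1 0; 0 0 -0.15 0; 0 0 -0.2 0"}}

```text
time_s: 6.72
eef_pos: [0.4343, 0.2566, 0.213]
tcp_rot: [0.001, 0.797, -0.604, -0.001]
contact_force: [1.1, 0.9, -3.1]
width: 0.508
```

```bash
python3 d.py .673 .012 .24 91.3;python3 look.py 6 150 180 195 110
python3 - <<'E'
from h import *
im=np.load('side6.npy')[60:190,150:310,::-1];im=cv2.convertScaleAbs(im,alpha=1.5,beta=10)
im=cv2.resize(im,None,fx=4.5,fy=4.5,interpolation=cv2.INTER_CUBIC)
cv2.imwrite('pics/z9.png',im)
E
```

```text
t 6.72 pos [0.4343 0.2566 0.213 ] jawang -74.37 F [ 1.1  0.9 -3.1] M [ 0.1  -0.15 -0.03] w 0.508 q [ 0.86  0.19 -0.3  -0.   -1.08  0.99] tz [-0.003 -0.002 -1.   ]
delta tool mm [ 299.9 -163.9  -27.2]
turn 0.25
```

View pics/z9.png

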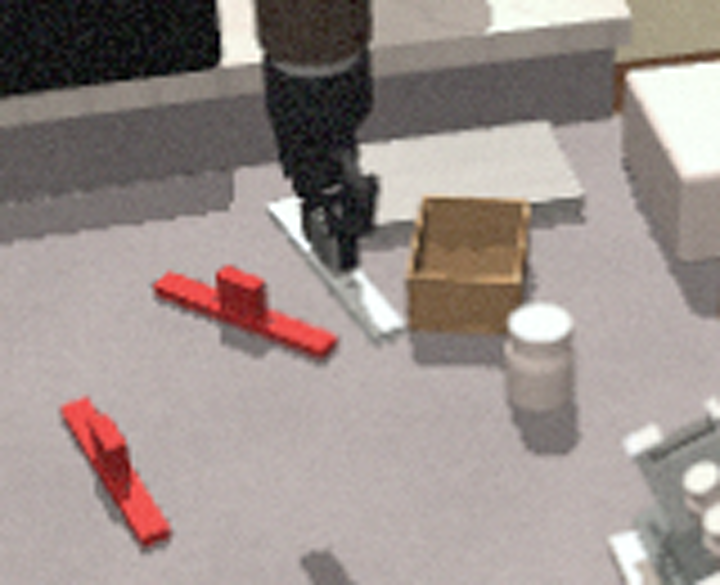

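>>> {"name": "step_arm", "arguments": {"plan": "0.04 -0.025 -0.02 0.05; 0.09 -0.05 -0.027 0.1; 0.14 -0.077 -0.027 0.15; 0.19 -0.105 -0.027 0.2; 0.24 -0.131 -0.027 0.25"}}

```text
time_s: 7.45
eef_pos: [0.6263, 0.0602, 0.2369]
tcp_rot: [0.002, 0.715, -0.7, -0.002]
contact_force: [1.5, 0.1, -2.5]
width: 0.509
```

```bash
python3 d.py .669 .012 .22 91.2
```

```text
t 7.45 pos [0.6263 0.0602 0.2369] jawang -88.79 F [ 1.5  0.1 -2.5] M [ 0.16 -0.1  -0.01] w 0.509 q [ 0.35  0.39  0.04 -0.   -1.22  1.24] tz [-0.005 -0.    -1.   ]
delta tool mm [ 49.1 -41.8  16.7]
turn 0.0
```

>>> {"name": "step_arm", "arguments": {"plan": "0.025 -0.02 0.005 0; 0.049 -0.042 0.015 0; 0.049 -0.042 0.017 0; 0.049 -0.042 0.017 0"}}

```text
time_s: 7.95
eef_pos: [0.6683, 0.0137, 0.2203]
tcp_rot: [0.002, 0.715, -0.699, -0.001]
contact_force: [-0.0, 1.1, -2.5]
width: 0.511
```

```bash
python3 d.py .669 .012 .18 91.2
cat > rk.py <<'E'
import sys
from h import *
from bench import bot
n=sys.argv[1]
a=bot.read_camera('top')['frame'];b=bot.read_camera('side')['frame']
np.save(f'top{n}.npy',a);np.save(f'side{n}.npy',b)
def z(im,x0,y0,w,h,s):
    im=cv2.convertScaleAbs(cv2.resize(im[y0:y0+h,x0:x0+w,::-1],None,fx=s,fy=s,interpolation=cv2.INTER_NEAREST),alpha=1.6,beta=5)
    for i in range(0,w,5):cv2.putText(im,str(x0+i),(i*s,10),0,.3,(0,0,255),1)
    for i in range(0,h,5):cv2.putText(im,str(y0+i),(0,i*s+8),0,.3,(0,0,255),1)
    return im
cv2.imwrite(f'pics/r{n}.png',np.hstack([z(a,212,110,80,70,5),z(b,270,125,80,70,5)]))
E
python3 rk.py 7
```

```text
t 7.95 pos [0.6683 0.0137 0.2203] jawang -88.7 F [-0.   1.1 -2.5] M [ 0.04 -0.01 -0.01] w 0.511 q [ 0.26  0.47  0.12 -0.   -1.23  1.33] tz [-0.004 -0.    -1.   ]
delta tool mm [ 1.7 -0.9 40.3]
turn 0.002
```

View pics/r7.png

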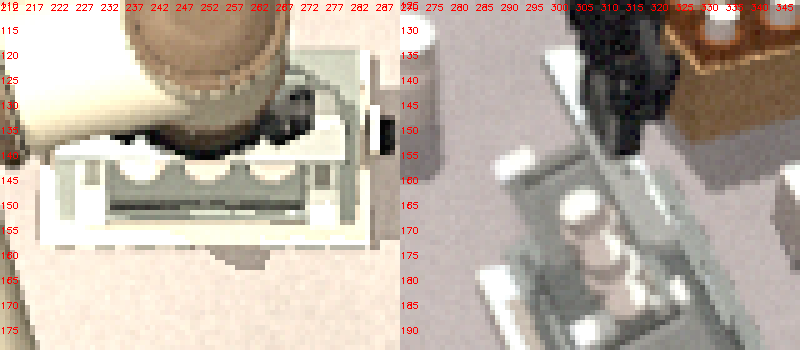

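Run:
```python
from h import *
im=np.load('top7.npy')
print('bar corners?',plane('top',[[222.7,141],[280.5,141]],.2195))
for r in range(133,144): print(r,[int(v) for v in im[r,219:228].mean(1)],[int(v) for v in im[r,276:285].mean(1)])
```

```text
bar corners? [[ 0.65496282  0.11114553  0.2195    ]
 [ 0.66016736 -0.07846589  0.2195    ]]
133 [152, 149, 149, 149, 148, 143, 144, 144, 139] [152, 151, 156, 155, 83, 91, 86, 102, 170]
134 [147, 146, 145, 140, 136, 138, 136, 135, 128] [198, 197, 165, 171, 125, 71, 90, 101, 158]
135 [140, 137, 135, 134, 129, 130, 123, 120, 119] [168, 167, 148, 156, 153, 57, 92, 97, 117]
136 [128, 129, 122, 122, 118, 117, 111, 107, 103] [143, 141, 146, 146, 158, 53, 90, 105, 95]
137 [117, 121, 110, 107, 108, 98, 93, 86, 80] [146, 147, 148, 150, 157, 76, 85, 112, 98]
138 [104, 102, 99, 93, 82, 73, 89, 116, 117] [146, 146, 149, 150, 156, 81, 87, 110, 94]
139 [87, 85, 76, 70, 118, 182, 187, 193, 189] [146, 145, 145, 147, 155, 86, 86, 108, 96]
140 [87, 86, 67, 109, 171, 208, 210, 208, 205] [147, 148, 148, 149, 158, 82, 87, 112, 97]
141 [120, 95, 62, 117, 131, 136, 136, 133, 130] [162, 162, 161, 164, 170, 84, 87, 109, 95]
142 [149, 97, 65, 123, 120, 114, 112, 111, 145] [105, 105, 117, 103, 103, 64, 89, 107, 92]
143 [145, 160, 164, 131, 126, 130, 126, 125, 165] [71, 68, 124, 115, 81, 88, 90, 95, 122]
```

>>> {"name": "step_arm", "arguments": {"plan": "0.003 0.003 0.015 0; 0.003 0.003 0.03 0; 0.003 0.003 0.045 0; 0.003 0.003 0.05 0; 0.003 0.003 0.05 0"}}

```text
time_s: 8.68
eef_pos: [0.6664, 0.0106, 0.172]
tcp_rot: [0.0, 0.715, -0.699, -0.0]
contact_force: [0.2, 0.2, -1.9]
width: 0.511
```

```bash
python3 d.py .6674 .0095 .162 91.2;python3 rk.py 8
```

```text
t 8.68 pos [0.6664 0.0106 0.172 ] jawang -88.66 F [ 0.2  0.2 -1.9] M [-0.02  0.02 -0.04] w 0.511 q [ 0.26  0.49  0.04  0.   -1.12  1.34] tz [-0.001 -0.    -1.   ]
delta tool mm [ 1.1 -1.  10. ]
turn 0.002
```

View pics/r8.png

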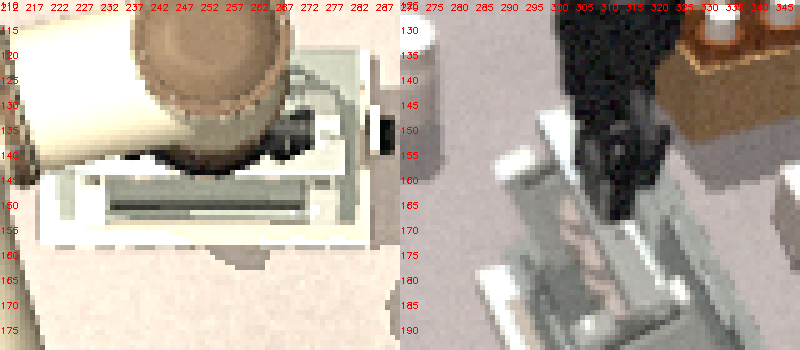

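The bar sits over the mouth: its front edge is at row ~144.5 and the lips begin at row ~148. Now I lower it slowly until it touches.

>>> {"name": "step_arm", "arguments": {"plan": "0 0 0.003 0; 0 0 0.006 0; 0 0 0.009 0; 0 0 0.009 0", "grip_force": 25}}

```text
time_s: 9.28
eef_pos: [0.6664, 0.0106, 0.1636]
tcp_rot: [0.0, 0.715, -0.699, -0.0]
contact_force: [-0.2, -0.2, -1.6]
width: 0.512
```

```bash
python3 d.py
```

```text
t 9.28 pos [0.6664 0.0106 0.1636] jawang -88.66 F [-0.2 -0.2 -1.6] M [0.06 0.23 0.03] w 0.512 q [ 0.26  0.5   0.03  0.   -1.1   1.34] tz [-0. -0. -1.]
```

>>> {"name": "step_arm", "arguments": {"plan": "0 0 0.002 0; 0 0 0.002 0; 0 0 0.004 0; 0 0 0.004 0"}}

```text
time_s: 9.78
eef_pos: [0.6674, 0.0106, 0.1607]
tcp_rot: [-0.001, 0.715, -0.699, 0.001]
contact_force: [-0.1, 0.3, 3.7]
width: 0.508
```

```bash
python3 d.py
```

```text
t 9.78 pos [0.6674 0.0106 0.1607] jawang -88.66 F [-0.1  0.3  3.7] M [ 0.02 -0.16 -0.02] w 0.508 q [ 0.26  0.5   0.03  0.   -1.09  1.34] tz [ 0.003 -0.    -1.   ]
```

Contact came at TCP z≈0.161 (predicted 0.162). Now I swing the grip point downhill so the bar tilts in the jaws.

>>> {"name": "step_arm", "arguments": {"plan": "0 0.004 0.001 0; 0 0.008 0.003 0; 0 0.011 0.005 0; 0 0.014 0.007 0; 0 0.014 0.007 0", "grip_force": 20}}

```text
time_s: 10.4
eef_pos: [0.6611, 0.0107, 0.159]
tcp_rot: [-0.008, 0.716, -0.698, 0.008]
contact_force: [11.9, -1.6, 9.2]
width: 0.509
```

```bash
python3 d.py; python3 rk.py 9
```

```text
t 10.4 pos [0.6611 0.0107 0.159 ] jawang -88.47 F [11.9 -1.6  9.2] M [-0.59 -3.51  0.11] w 0.509 q [ 0.26  0.48 -0.01  0.01 -1.05  1.33] tz [ 0.024  0.    -1.   ]
```

View pics/r9.png

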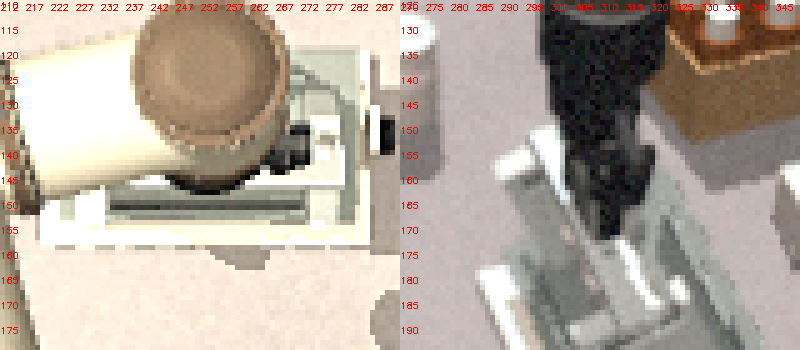

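>>> {"name": "step_arm", "arguments": {"plan": "0 -0.005 -0.003 0; 0 -0.007 -0.004 0; 0 -0.007 -0.004 0"}}

```text
time_s: 10.88
eef_pos: [0.6618, 0.0107, 0.1588]
tcp_rot: [-0.002, 0.716, -0.698, 0.002]
contact_force: [3.3, 1.0, 7.3]
width: 0.513
```

```bash
python3 d.py
```

```text
t 10.88 pos [0.6618 0.0107 0.1588] jawang -88.55 F [3.3 1.  7.3] M [-0.05 -0.98  0.24] w 0.513 q [ 0.26  0.49  0.    0.   -1.08  1.33] tz [ 0.007 -0.    -1.   ]
```

>>> {"name": "step_arm", "arguments": {"plan": "0 0 -0.002 0; 0 0 -0.002 0; 0 0 -0.002 0; 0 0 -0.002 0", "jaw": 65}}

```text
time_s: 11.38
eef_pos: [0.6591, 0.0104, 0.158]
tcp_rot: [0.001, 0.715, -0.699, -0.0]
contact_force: [-0.9, 0.9, 0.6]
width: 0.647
```

```bash
python3 d.py; python3 rk.py 10
```

```text
t 11.38 pos [0.6591 0.0104 0.158 ] jawang -88.68 F [-0.9  0.9  0.6] M [-0.01 -0.02 -0.  ] w 0.647 q [ 0.26  0.49  0.   -0.   -1.08  1.33] tz [-0.001 -0.    -1.   ]
```

View pics/r10.png

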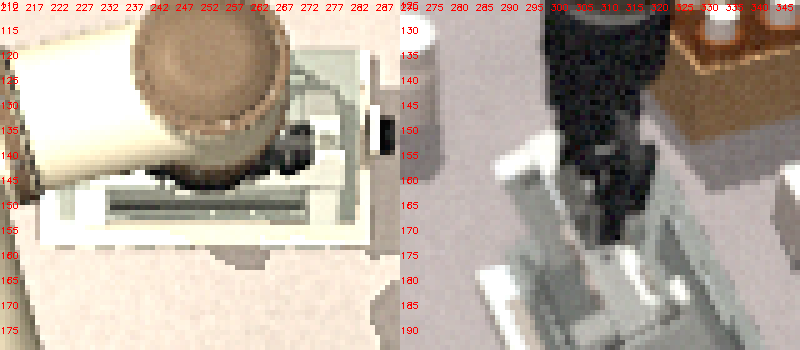

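>>> {"name": "step_arm", "arguments": {"plan": "0 0 -0.02 0; 0 0 -0.06 0; 0 0.03 -0.11 0; 0 0.07 -0.15 0; 0 0.12 -0.16 0", "jaw": 75}}

```text
time_s: 12.1
eef_pos: [0.5398, 0.0077, 0.3217]
tcp_rot: [-0.002, 0.715, -0.699, 0.002]
contact_force: [-0.9, 0.2, 0.1]
width: 0.752
```

```bash
python3 d.py; python3 rk.py 11
```

```text
t 12.1 pos [0.5398 0.0077 0.3217] jawang -88.68 F [-0.9  0.2  0.1] M [ 0.07 -0.01 -0.  ] w 0.752 q [ 0.32  0.18 -0.04  0.   -1.34  1.28] tz [ 0.006  0.001 -1.   ]
```

View pics/r11.png

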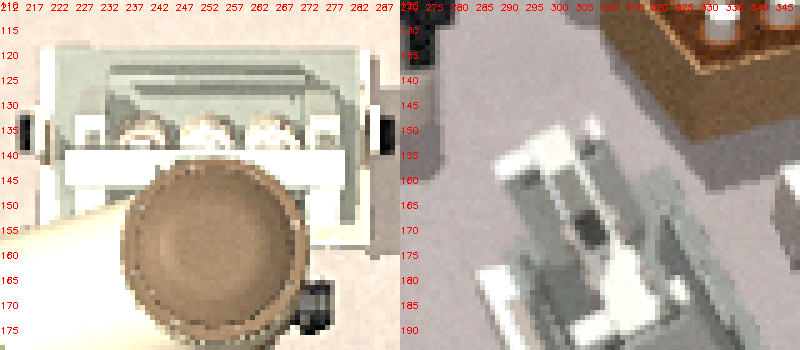

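Run:
```python
from fit import *
p=least_squares(res,[.7,.01,0,.45,.06]).x
P=[(x,y,104) for y in(95,-95) for x in(-12,14)]+[(1+a,b,140) for b in(22,-22) for a in(-9,9)]
for q,a,b in zip(P,proj('top',pts(p,P))+.5,proj('side',pts(p,P))+.5):print(q,a.round(1),b.round(1))
def z(f,x0,y0,w,h,s):
    im=cv2.convertScaleAbs(cv2.resize(np.load(f)[y0:y0+h,x0:x0+w,::-1],None,fx=s,fy=s,interpolation=cv2.INTER_NEAREST),alpha=1.15,beta=0)
    for i in range(0,w,5):cv2.putText(im,str(x0+i),(i*s,10),0,.35,(0,0,255),1)
    for i in range(0,h,5):cv2.putText(im,str(y0+i),(0,i*s+8),0,.35,(0,0,255),1)
    return im
cv2.imwrite('pics/z11.png',z('side11.npy',284,144,50,56,10))
cv2.imwrite('pics/z11t.png',z('top11.npy',215,125,75,35,10))
```

```text
(-12, 95, 104) [225.9 147.3] [295.7 153.9]
(14, 95, 104) [225.7 140.2] [302.4 149.9]
(-12, -95, 104) [280.9 147.7] [314.7 192.9]
(14, -95, 104) [281.2 140.6] [322.1 188.6]
(-8, 22, 140) [246.9 149.9] [299.1 160.8]
(10, 22, 140) [246.9 144.8] [304.1 157.9]
(-8, -22, 140) [260. 150.] [303.5 169.8]
(10, -22, 140) [260.1 144.9] [308.6 166.9]
```

View pics/z11.png

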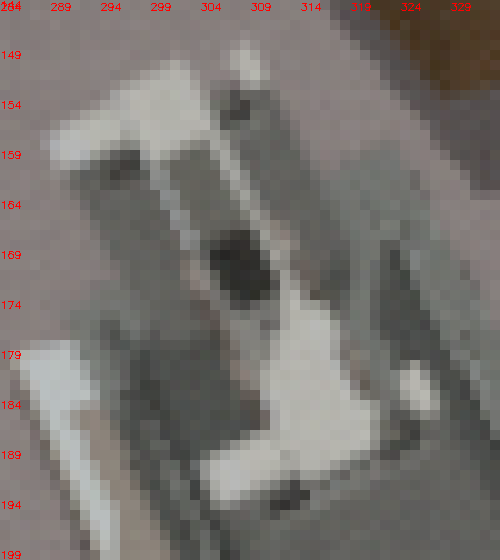

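View pics/z11t.png

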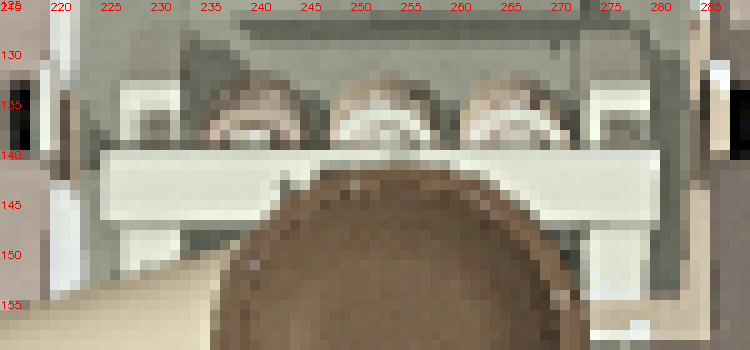

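```bash
python3 - <<'E'
from fit import *
p=least_squares(res,[.7,.01,0,.45,.06]).x
np.save('p.npy',p)
for q in[(1,0,130),(-15,0,88+38),(1,0,85+38),(-15,0,85+38)]:print(q,pts(p,[q]).round(4), pts(p,[q])[0,2]-.026)
E
python3 d.py .6487 .0125 .17 91.2
```

```text
(1, 0, 130) [[0.6486 0.0114 0.1752]] 0.14923937538967383
(-15, 0, 126) [[0.6364 0.0112 0.1641]] 0.13809348261157203
(1, 0, 123) [[0.6519 0.0115 0.1691]] 0.14308657980728393
(-15, 0, 123) [[0.6378 0.0112 0.1615]] 0.13545657021911922
t 12.2 pos [0.5363 0.0072 0.3219] jawang -88.63 F [ 0.9 -0.2  0.7] M [-0.01 -0.09  0.01] w 0.751 q [ 0.32  0.18 -0.05 -0.   -1.34  1.28] tz [ 0.004  0.002 -1.   ]
delta tool mm [  -2.3 -111.8  152.3]
turn 0.003
```

>>> {"name": "step_arm", "arguments": {"plan": "0 -0.05 0.01 0; -0.001 -0.1 0.03 0; -0.002 -0.112 0.07 0; -0.002 -0.112 0.11 0; -0.002 -0.112 0.14 0"}}

```text
time_s: 12.82
eef_pos: [0.6512, 0.0121, 0.1754]
tcp_rot: [0.001, 0.715, -0.699, -0.001]
contact_force: [0.5, 0.2, -0.0]
width: 0.754
```

```bash
python3 d.py .6487 .0125 .150 91.2
```

```text
t 12.82 pos [0.6512 0.0121 0.1754] jawang -88.69 F [ 0.5  0.2 -0. ] M [-0.02  0.   -0.01] w 0.754 q [ 0.27  0.47  0.01 -0.   -1.11  1.33] tz [-0.003 -0.001 -1.   ]
delta tool mm [-0.5  2.4 25.4]
turn 0.002
```

>>> {"name": "step_arm", "arguments": {"plan": "0 0.001 0.01 0; 0 0.001 0.018 0; 0 0.001 0.022 0; 0 0.001 0.022 0"}}

```text
time_s: 13.32
eef_pos: [0.6508, 0.0123, 0.1574]
tcp_rot: [-0.001, 0.715, -0.699, 0.0]
contact_force: [0.2, -0.2, 0.2]
width: 0.754
```

>>> {"name": "step_arm", "arguments": {"plan": "0 0 0 0; 0 0 0 0; 0 0 0 0; 0 0 0 0", "jaw": 0, "grip_force": 60}}

```text
time_s: 13.82
eef_pos: [0.6511, 0.0121, 0.1576]
tcp_rot: [-0.001, 0.715, -0.699, 0.001]
contact_force: [0.2, -0.6, 2.9]
width: 0.501
```

```bash
python3 d.py .6487 .0125 .150 91.2; python3 rk.py 12
```

```text
t 13.82 pos [0.6511 0.0121 0.1576] jawang -88.65 F [ 0.2 -0.6  2.9] M [-0.38 -0.19  0.04] w 0.501 q [ 0.27  0.48 -0.02  0.   -1.07  1.33] tz [ 0.002 -0.    -1.   ]
delta tool mm [-0.5  2.4  7.6]
turn 0.003
```

View pics/r12.png

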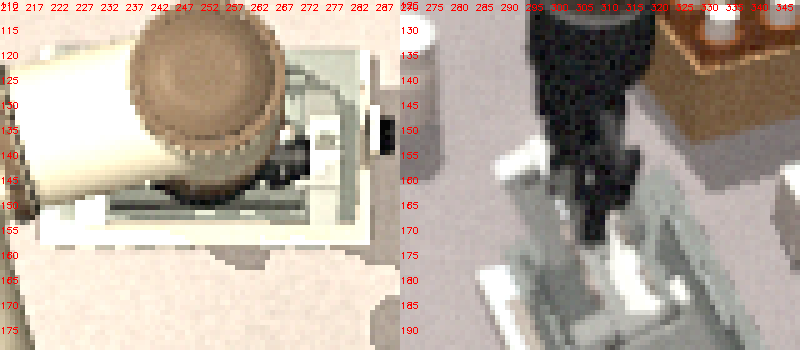

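>>> {"name": "step_arm", "arguments": {"plan": "0 0 0 0; 0 0 0 0; 0 0.002 0.004 0; 0 0.002 0.008 0; 0 0.002 0.008 0", "jaw": 70}}

```text
time_s: 14.55
eef_pos: [0.648, 0.0122, 0.1478]
tcp_rot: [0.001, 0.715, -0.699, -0.0]
contact_force: [-0.1, -0.1, 0.3]
width: 0.701
```

>>> {"name": "step_arm", "arguments": {"plan": "0 0 0 0; 0 0 0 0; 0 0 0 0; 0 0 0 0", "jaw": 0, "grip_force": 60}}

```text
time_s: 15.05
eef_pos: [0.6485, 0.0121, 0.1487]
tcp_rot: [-0.0, 0.715, -0.699, 0.0]
contact_force: [-0.5, 0.5, 0.1]
width: 0.504
```

```bash
python3 d.py .6487 .0125 .150 91.2
```

```text
t 15.05 pos [0.6485 0.0121 0.1487] jawang -88.67 F [-0.5  0.5  0.1] M [-0.17 -0.12  0.04] w 0.504 q [ 0.27  0.48 -0.04  0.   -1.05  1.33] tz [ 0. -0. -1.]
delta tool mm [-0.4 -0.2 -1.3]
turn 0.002
```

>>> {"name": "step_arm", "arguments": {"plan": "0 -0.003 0.003 0; 0 -0.005 0.006 0; 0 -0.006 0.009 0; 0 -0.006 0.009 0"}}

```text
time_s: 15.55
eef_pos: [0.6513, 0.0122, 0.1431]
tcp_rot: [0.002, 0.715, -0.699, -0.002]
contact_force: [-15.8, 2.1, 17.8]
width: 0.508
```

```bash
cat > e.py <<'E'
from fit import *
from bench import bot
p=np.load('p.npy');o,r=tray(p);s=bot.sense()
ref=np.array([.6485,.0121,.1487])
print('t',round(s['time_s'],2),'tray shift mm',np.round(1000*r.T@(s['eef_pos']-ref),1),'F tray',np.round(r.T@s['contact_force'],1),'M',np.round(s['ft_torque'],2),'w',round(s['width'],3))
E
python3 d.py; python3 e.py
```

```text
t 15.55 pos [0.6513 0.0122 0.1431] jawang -88.65 F [-15.8   2.1  17.8] M [0.92 4.19 0.04] w 0.508 q [ 0.27  0.5  -0.03 -0.   -1.05  1.33] tz [-0.006 -0.001 -1.   ]
t 15.55 tray shift mm [-0.2  0.  -6.2] F tray [-5.3  2.4 23.1] M [0.92 4.19 0.04] w 0.508
```

Pressed 6.2 mm into the pads, which puts the bar's top below the lips. Now I slide it downhill.

>>> {"name": "step_arm", "arguments": {"plan": "0 0.003 0.001 0; 0 0.006 0.003 0; 0 0.009 0.004 0; 0 0.011 0.005 0; 0 0.011 0.005 0"}}

```text
time_s: 16.18
eef_pos: [0.6502, 0.0122, 0.1425]
tcp_rot: [-0.007, 0.716, -0.698, 0.007]
contact_force: [1.4, -0.4, 18.3]
width: 0.501
```

```bash
python3 d.py; python3 e.py; python3 rk.py 13
```

```text
t 16.18 pos [0.6502 0.0122 0.1425] jawang -88.52 F [ 1.4 -0.4 18.3] M [-0.15 -0.49  0.01] w 0.501 q [ 0.27  0.48 -0.06  0.01 -1.01  1.32] tz [ 0.019  0.    -1.   ]
t 16.18 tray shift mm [-1.5  0.1 -6.3] F tray [ 9.9 -0.4 15.4] M [-0.15 -0.49  0.01] w 0.501
```

View pics/r13.png

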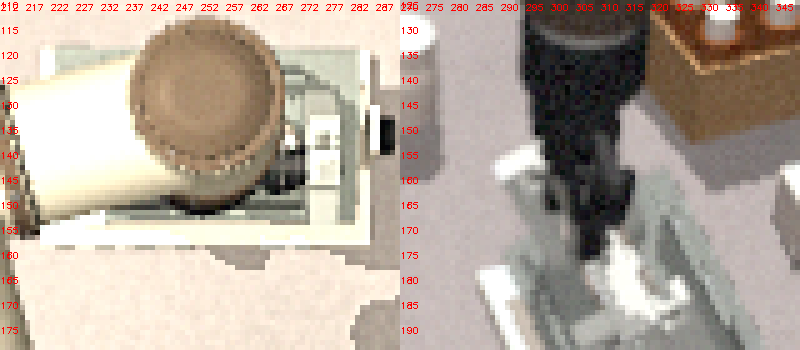

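>>> {"name": "step_arm", "arguments": {"plan": "0 -0.008 0 0; 0 -0.009 0.005 0; 0 -0.009 0.007 0; 0 -0.009 0.007 0", "grip_force": 90}}

```text
time_s: 16.77
eef_pos: [0.6506, 0.0122, 0.1425]
tcp_rot: [-0.0, 0.716, -0.698, 0.002]
contact_force: [-31.9, 5.3, 55.8]
width: 0.504
```

```bash
python3 d.py; python3 e.py; python3 rk.py 14
python3 - <<'E'
from fit import *
p=np.load('p.npy')
P=[(x,y,85+12+k) for k in(0,7) for y in(95,-95) for x in(-12,14)]
for q,a,b in zip(P,proj('top',pts(p,P))+.5,proj('side',pts(p,P))+.5):print(q,a.round(1),b.round(1))
im=cv2.convertScaleAbs(np.load('side14.npy')[144:200,280:336,::-1],alpha=1.2);cv2.imwrite('pics/z14.png',cv2.resize(im,None,fx=10,fy=10,interpolation=cv2.INTER_NEAREST))
E
```

```text
t 16.77 pos [0.6506 0.0122 0.1425] jawang -88.48 F [-31.9   5.3  55.8] M [ 2.07  8.67 -0.12] w 0.504 q [ 0.27  0.49 -0.04  0.   -1.03  1.33] tz [ 0.003 -0.002 -1.   ]
t 16.77 tray shift mm [-1.1  0.  -6.4] F tray [-1.4  5.9 64.2] M [ 2.07  8.67 -0.12] w 0.504
(-12, 95, 97) [226.  146.7] [296.6 155.1]
(14, 95, 97) [225.8 139.5] [303.3 151.2]
(-12, -95, 97) [280.8 147.1] [315.5 194.1]
(14, -95, 97) [281.  139.9] [323.  189.9]
(-12, 95, 104) [225.9 147.3] [295.7 153.9]
(14, 95, 104) [225.7 140.2] [302.4 149.9]
(-12, -95, 104) [280.9 147.7] [314.7 192.9]
(14, -95, 104) [281.2 140.6] [322.1 188.6]
```

View pics/z14.png

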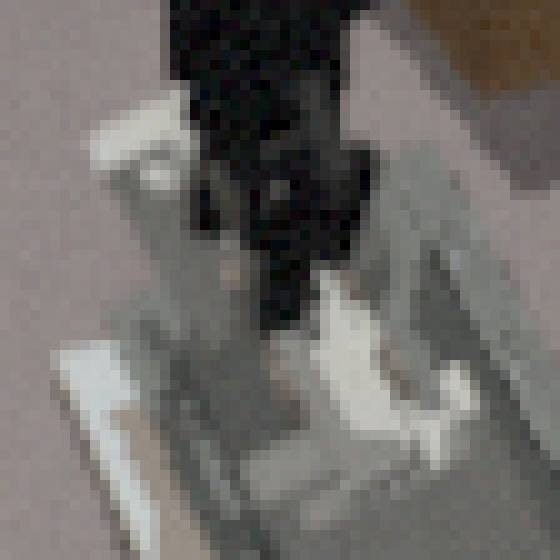

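>>> {"name": "step_arm", "arguments": {"plan": "0 0.005 -0.006 0; 0 0.01 -0.006 0; 0 0.014 -0.006 0; 0 0.017 -0.005 0; 0 0.017 -0.005 0"}}

```text
time_s: 17.5
eef_pos: [0.6402, 0.0122, 0.1381]
tcp_rot: [-0.005, 0.716, -0.698, 0.005]
contact_force: [0.2, 0.7, 13.3]
width: 0.5
```

```bash
python3 d.py; python3 e.py
```

```text
t 17.5 pos [0.6402 0.0122 0.1381] jawang -88.55 F [ 0.2  0.7 13.3] M [ 0.03 -0.13  0.04] w 0.5 q [ 0.27  0.47 -0.09  0.   -1.    1.32] tz [ 0.013  0.    -1.   ]
t 17.5 tray shift mm [-12.4   0.3  -5.4] F tray [ 6.6  0.7 11.5] M [ 0.03 -0.13  0.04] w 0.5
```

It slid 12 mm along the slope. I keep pushing until it meets the stops.

>>> {"name": "step_arm", "arguments": {"plan": "0 0.003 0.001 0; 0 0.006 0.003 0; 0 0.009 0.005 0; 0 0.012 0.006 0; 0 0.012 0.006 0"}}

```text
time_s: 18.12
eef_pos: [0.6362, 0.0122, 0.1363]
tcp_rot: [-0.012, 0.716, -0.698, 0.011]
contact_force: [12.2, -1.8, 15.9]
width: 0.503
```

```bash
python3 d.py; python3 e.py; python3 rk.py 15
```

```text
t 18.12 pos [0.6362 0.0122 0.1363] jawang -88.51 F [12.2 -1.8 15.9] M [-0.88 -3.51 -0.39] w 0.503 q [ 0.28  0.46 -0.12  0.01 -0.96  1.31] tz [ 0.033  0.001 -0.999]
t 18.12 tray shift mm [-16.7   0.3  -5.1] F tray [18.3 -2.1  8.2] M [-0.88 -3.51 -0.39] w 0.503
```

View pics/r15.png

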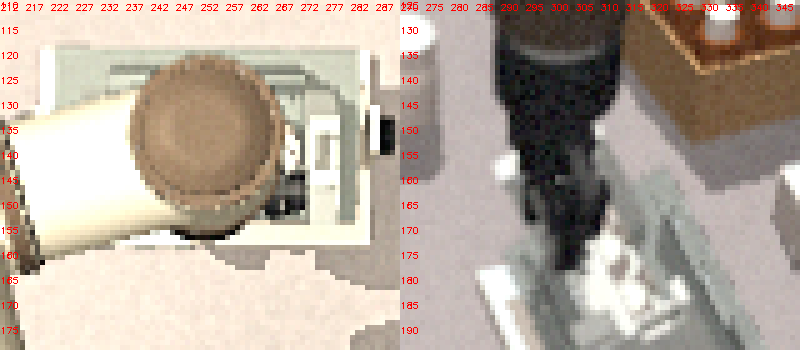

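>>> {"name": "step_arm", "arguments": {"plan": "0 0.002 0.001 0; 0 0.005 0.003 0; 0 0.005 0.003 0; 0 0.004 0 0; 0 0.004 -0.002 0"}}

```text
time_s: 18.85
eef_pos: [0.6358, 0.0123, 0.1369]
tcp_rot: [-0.015, 0.716, -0.698, 0.013]
contact_force: [24.1, -4.4, 1.3]
width: 0.502
```

```bash
python3 d.py; python3 e.py
```

```text
t 18.85 pos [0.6358 0.0123 0.1369] jawang -88.52 F [24.1 -4.4  1.3] M [-1.55 -6.85 -0.35] w 0.502 q [ 0.28  0.46 -0.12  0.01 -0.95  1.31] tz [ 0.04   0.003 -0.999]
t 18.85 tray shift mm [-16.8   0.4  -4.3] F tray [ 21.7  -4.9 -10.3] M [-1.55 -6.85 -0.35] w 0.502
```

>>> {"name": "step_arm", "arguments": {"plan": "0 -0.004 0 0; 0 -0.008 0 0; 0 -0.009 0 0; 0 -0.009 0 0"}}

```text
time_s: 19.35
eef_pos: [0.6364, 0.0122, 0.1363]
tcp_rot: [-0.008, 0.716, -0.698, 0.007]
contact_force: [3.6, -0.4, 16.3]
width: 0.503
```

```bash
python3 d.py; python3 e.py
```

```text
t 19.35 pos [0.6364 0.0122 0.1363] jawang -88.55 F [ 3.6 -0.4 16.3] M [-0.09 -1.14 -0.21] w 0.503 q [ 0.28  0.47 -0.1   0.01 -0.98  1.32] tz [ 0.021  0.001 -1.   ]
t 19.35 tray shift mm [-16.5   0.4  -5.1] F tray [10.9 -0.5 12.7] M [-0.09 -1.14 -0.21] w 0.503
```

>>> {"name": "step_arm", "arguments": {"plan": "0 0 0 0; 0 0 0 0; 0 0 0 0; 0 0 0 0", "jaw": 75}}

```text
time_s: 19.85
eef_pos: [0.6303, 0.0121, 0.1301]
tcp_rot: [-0.002, 0.716, -0.699, 0.002]
contact_force: [1.3, 0.2, 6.5]
width: 0.749
```

```bash
python3 d.py
```

```text
t 19.85 pos [0.6303 0.0121 0.1301] jawang -88.62 F [1.3 0.2 6.5] M [ 0.18 -0.12 -0.01] w 0.749 q [ 0.28  0.47 -0.11  0.   -0.98  1.32] tz [ 0.005  0.    -1.   ]
```

>>> {"name": "step_arm", "arguments": {"plan": "0 0 -0.02 0; 0 0 -0.06 0; 0 0.03 -0.11 0; 0 0.07 -0.16 0; 0 0.12 -0.18 0"}}

```text
time_s: 20.48
eef_pos: [0.5088, 0.0091, 0.3107]
tcp_rot: [-0.002, 0.715, -0.699, 0.001]
contact_force: [-0.3, 0.3, 0.7]
width: 0.75
```

>>> {"name": "step_arm", "arguments": {"plan": "0 0.05 0 0; 0 0.1 0 0; 0 0.12 0 0; 0 0.12 0 0"}}

```text
time_s: 20.98
eef_pos: [0.3875, 0.0061, 0.3087]
tcp_rot: [-0.001, 0.716, -0.699, 0.0]
contact_force: [-0.3, 0.2, -0.2]
width: 0.751
```

```bash
python3 d.py; python3 rk.py 16
python3 - <<'E'
from fit import *
p=np.load('p.npy')
P=[(x,y,100) for y in(95,-95) for x in(-28,-2)]+[(-15+a,b,136) for b in(22,-22) for a in(-9,9)]
for q,a,b in zip(P,proj('top',pts(p,P))+.5,proj('side',pts(p,P))+.5):print(q,a.round(1),b.round(1))
def z(f,x0,y0,w,h,s):
    im=cv2.resize(np.load(f)[y0:y0+h,x0:x0+w,::-1],None,fx=s,fy=s,interpolation=cv2.INTER_NEAREST)
    for i in range(0,w,5):cv2.putText(im,str(x0+i),(i*s,10),0,.35,(0,0,255),1)
    for i in range(0,h,5):cv2.putText(im,str(y0+i),(0,i*s+8),0,.35,(0,0,255),1)
    return im
cv2.imwrite('pics/z16.png',z('side16.npy',284,144,50,56,10))
cv2.imwrite('pics/z16t.png',z('top16.npy',215,125,75,40,10))
E
```

```text
t 20.98 pos [0.3875 0.0061 0.3087] jawang -88.62 F [-0.3  0.2 -0.2] M [-0.04 -0.09  0.02] w 0.751 q [ 0.44 -0.1  -0.37 -0.   -1.3   1.15] tz [ 0.001  0.001 -1.   ]
(-28, 95, 100) [226.  151.3] [292.1 157. ]
(-2, 95, 100) [225.9 144.2] [298.8 153.1]
(-28, -95, 100) [280.7 151.7] [310.6 196.2]
(-2, -95, 100) [280.9 144.6] [318.  191.9]
(-24, 22, 136) [246.9 153.9] [295.3 164.1]
(-6, 22, 136) [246.9 148.9] [300.2 161.2]
(-24, -22, 136) [259.9 154. ] [299.6 173.2]
(-6, -22, 136) [260. 149.] [304.6 170.2]
```

View pics/z16.png

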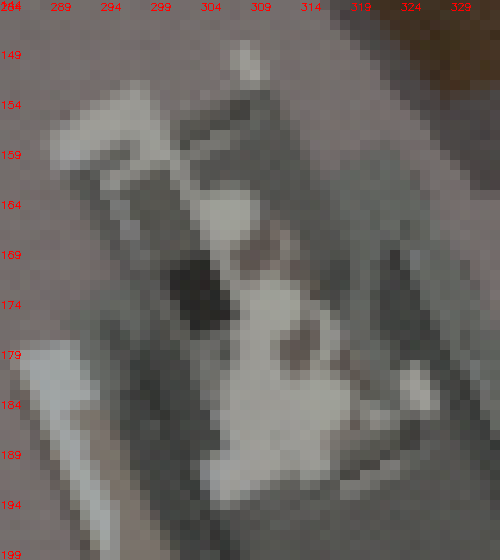

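View pics/z16t.png

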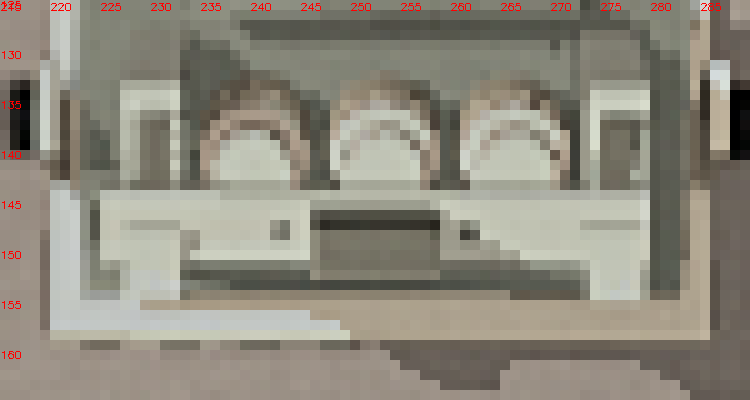

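The bar lies under both lips. Its uphill edge is at top-view row ~144 along its whole length (predicted 144.2–144.6), its ends are at columns 225 and 280, and its block is at columns 246–259. Handing in.

Run:
```python
from bench import bot
print(bot.close_job())
```

```text
the job is handed in; nothing more can be done
None
```

The long bar is in the rack under both hooks, up against their stops and released. I handed the job in at about 21 s, and no verdict was reported.

**What I did:** I gripped the block across its 44 mm length so the bar could tilt in the jaws. I lowered it into the mouth, let it settle flat, and regripped it. I then pressed it about 6 mm into the pads, slid it downhill to the stops and let go.

**Last checks:**
- **Slope position:** The slide stopped about 16.5 mm from the settled position, against 16 mm expected, and a 22 N push moved it no further. In the final top view the bar's uphill edge is level along its length at row 144, against 144.2–144.6 predicted for home.
- **Centring:** The bar sits about 3 mm towards +y; the tolerance is 13 mm.
- **Clearance:** The arm ended about 0.25 m from the rack, reading no contact force. I did not re-measure the shorter bar or the bystanders; the arm was not sent near them.

**What disagreed or failed:**
- **First grasp:** It closed on nothing. The fingertips looked 20–30 mm higher than the stated tool geometry, so I set the grip height from the pictures instead.
- **First tilt attempt:** The bar barely tilted in the jaws, so I released it to settle on the pads.
- **First slide:** It stuck after about 1.5 mm and needed a firmer press, which peaked at about 64 N at the wrist.

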